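Stand a stone slab against the backstop and set the range

TASK

Get the stone slab ready for its pulse test: slide it along the bed of the test stand to the backstop and tip it upright so that it stands square on one of its short ends, flush against the backstop, without ever lifting it clear of the bed. Also set the range selector on the meter to the second click clockwise from its anticlockwise end stop. Leave the other things on the bench undisturbed.

Things in the scene. Friction and masses are not known exactly. Their poses are not given: they have to be found in the camera images.
- stand: fixed test stand, x roughly away from the robot, z up, origin on the bench: grey bed plate 190 x 140 x 10 mm (top at z = +10, x = -100 to +90, y = -70 to +70 mm, sides open) with an upright aluminium backstop at its far end, 120 mm wide (centred on y = 0), 14 mm thick, 70 mm above the bed. The backstop's flat face towards -x, where the slab goes, is at x = +70 mm
- slab_center (a point): centre of the loose grey stone slab, 110 (its x) x 50 (y) x 18 mm (z), 0.17 to 0.34 kg. Starts flat on the bed, long way roughly along the stand's x, short of the backstop. Its ends and faces are alike; either end may be the lower. Gripped lightly by its 50 mm wide sides near one end, it can turn between the fingers as that end is raised. Finally at x = +61, z = +65 mm of the stand
- slab_end_a (a point): centre of the slab's short end face at +x of the slab (55 mm from its centre)
- slab_end_b (a point): centre of the slab's short end face at -x of the slab (55 mm from its centre)
- meter: fixed white instrument box 130 (x) x 140 (y) x 60 mm high with a black selector in the middle of its top; origin at the centre of its underside, z up, its x roughly away from the robot. It stands to the left or the right of the stand
- selector_grip (a point): point on the selector's vertical axis at grip height, 27 mm above the meter's top; turns with it. The selector is a black bar 42 (its x) x 12 mm (y), its top 36 mm above the meter's, on a round skirt 40 mm across, 6 mm high. A white line on its top marks the pointer end (+x), which points at one of four white ticks on the meter
- selector (a joint): selector angle, rad: 0 at the anticlockwise end stop (seen from above), growing clockwise to the other stop at 1.35. Clicks at 0, 0.45, 0.90, 1.35 (ticks from left to right seen from the robot); the second click from the stop is 0.90. Takes about 0.1 N m to turn over a click and jumps to the nearest click when let go. Starts at the stop or one click from it
- balance: fixed bench balance, grey, 150 x 130 x 40 mm with a round steel pan, on the side of the stand where the meter is not; origin at the centre of its underside. Not needed
- disc: porous red-brown disc, 60 mm across, 8 mm high, lying on the balance's pan; origin at its underside. Leave it alone
- cap: aluminium loading cap, 54 mm across, 36 mm high with a boss on top, on the bench; origin at its underside. Leave it alone
- jar: glass jar, 52 mm across, 62 mm high, on the bench; origin at its underside. Leave it alone
- weight: steel weight with a small grip, 34 mm across, 43 mm high, on the bench near the robot; origin at its underside. Leave it alone
There are look-alikes about, which are no part of the job. Of the things that look like the part that bears slab_center, the smallest one is meant.

How it is judged:
By the outcome, as a careful person would: the job done as asked, in the order asked, and still so for the second after the job is handed in, with the robot touching nothing.
It also fails if it takes over 67 s, if anything falls off the work surface, if the arm or the gripper's body presses on something with over 40 N, if the wrist force passes 120 N, or if a joint passes its speed limit or range.

ROBOT

A 6-joint arm with a two-finger parallel gripper is mounted at the origin on the work surface. World frame = base frame: x ahead of the robot, y to its left, z up, the work surface at z = 0. Lengths are in m, angles in rad, forces in N, time in s.
With the tool pointing down it reaches from about 0.35 to 0.725 m from the base axis. Payload 6 kg.
Tool frame: the origin (TCP) lies at the very end of the fingers, on their centre line; the grasp point (between the pads) lies 19 mm behind it; z points along the fingers, y is the line along which they close (so a half turn about z gives the same grasp; the last joint's range is limited). The gripper opens to 85 mm and grips with 20 to 120 N. Pads are 22 mm wide; open, the fingers measure 114 mm over their backs; the gripper's body (76 mm by 85 mm) begins 54 mm behind the grasp point. The pads swing forward as they close: fully open they stand 13 mm farther back than shut.
Start: joints at [1.572, 0.04, 0.085, 0, -1.615, -0.334], TCP at [0.196, 0.567, 0.231] pointing down, gripper open.
Joint ranges: [-2.56, 2.56], [-1.29, 2.01], [-1.08, 1.49], [-3.29, 1.98], [-2.81, -0.18], [-2.99, 2.99]. Speed limits (rad/s): [2.57, 2.57, 3.01, 3.14, 3.14, 3.14].

INTERFACE

Orientations are given as [roll, pitch, yaw] about the fixed x, y, z axes, in that order (R = Rz(yaw) Ry(pitch) Rx(roll)).
In Python, from rig import sensors, viewer, ctrl gives the robot as it stands. The module is installed in compiled form; this text tells all that it offers.
- The arm moves only by the tool send_rows, never from a script. Its argument "series" is a list that holds one entry, the list of rows, each a list of 4 numbers: the shift along the tool's x, y, z in cm, then the turn about the tool's z in rad. In form: [[[x, y, z, roll], ...]]. A call has 1 to 5 rows; each row shifts and turns the commanded pose from where the row before left it, along the tool's axes as they then stand; what a row does not reach is not made up. A row lasts 1/10 s, in which the tool goes at most 50 mm and 8.59 degrees, less where a joint would pass 70% of its speed; a pose out of reach is approached as far as the arm can. A call is refused whole if a number of a shift passes 5 or a number of a turn 0.15, either way. A call with a gripper value outside its range is refused whole. "gripper" is the closure in counts, from 0 (fully open) to 255 (shut), set as the call begins (left out, the last holds). The fingers move at their own pace and stop on an object; "squeeze" is the grip in N (left out, the last holds). Time passes only in rows, so rows that do not move let the fingers close. It gives the time, the measured TCP pose, the force, the opening and the grip force at its end, in the units of the state.
- sensors.get_obs(): the state, without advancing time (a new reading comes with each control period).
- viewer.camera(name): name is "scene" or "top" or "wrist"; returns (picture, depth): 384x512x3 uint8, red, green, blue; 384x512 float32, m along the optical axis (not along the pixel's ray), 0 where there is no reading.
- viewer.camera_model(name): a dict with "mtx" (3x3 intrinsics, pixels), "k1" (the pictures are not rectified: a ray, as slopes to the right and down, at radius r is drawn at 1 + k1 r^2 times it, then the intrinsics apply), "R" (3x3) and "t" (3): a world point X has camera coordinates R X + t; the wrist camera has in their place "T_tool_cam" (4x4, takes a point from camera to tool coordinates, whose origin is the TCP and whose axes are the flange's). Camera axes: x right, y down, z forward; pixel columns grow to the right and rows downward; lengths in m; the calibration is good to about 2 mm. A picture is of the moment at which its call begins: read the wrist's pose just before it. camera_model takes no time and is no camera call.
- ctrl.hand_in(): hands the job in; it is judged then, once.
Trained networks look in the newest picture that a camera, given by its name, has taken for a name from the list of things; names that differ only in an ending like _2 or _b are one class to them, and where a whole thing is asked for, a point or a joint stands for the part that bears it (a point fixed in the world has none). Each returns a list of dicts, best first, with "score" (0 to 1); they miss things now and then, are a little off and sometimes report something else, mostly with a low value. They report only what shows in the picture. A call takes as long as a camera call. They do not tell look-alikes from the thing itself.
- viewer.find_in(camera, target): "uv" ([column, row] in pixels, amid what is visible of it).
- viewer.trace(camera, target): "mask" (384x512 bool, what is visible of it) and "uv" ([column, row] in pixels, amid what is visible of it).
- viewer.place_of(camera, target): "uv" ([column, row] in pixels: a listed point, or the origin of a listed thing).
The state is a dict: "t": time; "joint_positions": joint angles; "qvel": joint speeds; "tau": joint torques, N m; "eef_pos": TCP position; "tcp_rot": TCP orientation; "contact_force": force on the tool from outside, world axes, zero at the start; "wrist_torque": the same for the moment, N m; "width": opening from 0.0 (shut) to 1.0 (fully open); "finger_force": force on a finger pad.
Only numpy, scipy, OpenCV 4.12 (cv2) and the standard library are available. Lean on these libraries where they do the work, as an engineer would, in place of code of your own. Each camera call takes 0.05 s, during which the arm holds its last target. There are 200 camera calls.

## Working session

There is one attempt and no reset: what is moved stays moved. The work goes in short steps, Python scripts to look and compute and a tool call to move; the robot and the scene stay as the last step left them, time stands still between calls to the robot, and variables do not carry over. Pictures are saved under pics/ and viewed, at most 10 in all, crops included, and the job is handed in when it is done.

Besides the shell and the picture viewer there is one more tool, called after "Call:" by a JSON object that holds its "fn" and its "kwargs". send_rows: Moves the arm, as the interface text tells. Its arguments: {"type":"object","properties":{"series":{"type":"array","items":{"type":"array","items":{"type":"array","items":{"type":"number"}}}},"gripper":{"type":"number"},"squeeze":{"type":"number"}},"required":["series"]}

```bash
mkdir -p pics; cat > h.py <<'E'
import numpy as np, cv2
from scipy.spatial.transform import Rotation as Ro
from rig import sensors, viewer, ctrl
def cam(name):
    m=viewer.camera_model(name)
    K=np.array(m["mtx"]);k1=m["k1"]
    if name=="wrist":
        o=sensors.get_obs();T=np.eye(4);T[:3,:3]=Ro.from_euler('xyz',o["tcp_rot"]).as_matrix();T[:3,3]=o["eef_pos"]
        W=T@np.array(m["T_tool_cam"])
    else:
        W=np.eye(4);R=np.array(m["R"]);W[:3,:3]=R.T;W[:3,3]=-R.T@np.array(m["t"])
    return K,k1,W
def rays(c,uv):
    K,k1,W=c
    p=cv2.undistortPoints(np.array(uv,float).reshape(-1,1,2),K,np.array([k1,0,0,0.])).reshape(-1,2)
    return np.c_[p,np.ones(len(p))]
def onz(c,uv,z):
    d=rays(c,uv)@c[2][:3,:3].T;o=c[2][:3,3]
    return o+d*((z-o[2])/d[:,2])[:,None]
def cloud(c,depth,mask=None):
    v,u=np.nonzero((depth>0)&(mask if mask is not None else True))
    r=rays(c,np.c_[u,v])*depth[v,u][:,None]
    return r@c[2][:3,:3].T+c[2][:3,3],u,v
E
python3 - <<'E'
from h import *
ims=[]
print({k:np.round(v,3) for k,v in sensors.get_obs().items()})
for n in["top","scene"]:
    c=cam(n);p,d=viewer.camera(n);np.savez(f"{n}.npz",p=p,d=d)
    cv2.imwrite(f"pics/{n}0.png",p[:,:,::-1]);print(n,np.round(c[2],3).tolist(),c[0][0,0],c[1])
c=cam("top");d=np.load("top.npz")["d"]
for t in["slab_center","selector","stand","meter","selector_grip","cap","jar","weight","balance"]:
    for r in viewer.trace("top",t)[:3]:
        P,u,v=cloud(c,d,r["mask"]);z=np.percentile(P[:,2],[10,50,90])
        q=P[abs(P[:,2]-z[1])<.006]
        (cx,cy),(w,h),a=cv2.minAreaRect((q[:,:2]*1000).astype(np.float32))
        print(t,round(r["score"],2),np.round(r["uv"]),"z",z.round(3),"rect",np.round([cx,cy,w,h,a],1),"mean",q.mean(0).round(3))
for t in["slab_center","slab_end_a","slab_end_b","stand","meter","selector_grip"]:
    for r in viewer.place_of("top",t)[:3]: print(t,round(r["score"],2),np.round(r["uv"],1))
E
```

```text
{'t': np.float64(0.0), 'joint_positions': array([ 1.572,  0.041,  0.084, -0.   , -1.615, -0.334]), 'qvel': array([ 0.   ,  0.002,  0.   , -0.   , -0.002,  0.   ]), 'tau': array([ 0.0000e+00, -3.6821e+01,  3.4742e+01,  6.9320e+00, -5.0000e-03,
       -0.0000e+00]), 'eef_pos': array([0.196, 0.567, 0.23 ]), 'tcp_rot': array([ 3.14 , -0.   , -0.333]), 'contact_force': array([-0.514,  0.232,  0.715]), 'wrist_torque': array([-0.041, -0.059,  0.014]), 'finger_force': np.float64(0.0), 'width': np.float64(0.996)}
top [[-0.022, -0.994, 0.104, 0.418], [-1.0, 0.023, 0.008, -0.01], [-0.01, -0.103, -0.995, 1.2], [0.0, 0.0, 0.0, 1.0]] 423.6090621182027 -0.016872434408024252
scene [[-0.767, 0.334, -0.547, 1.113], [0.641, 0.397, -0.657, 0.696], [-0.003, -0.855, -0.519, 0.646], [0.0, 0.0, 0.0, 1.0]] 484.40640266135244 -0.2069236707663133
slab_center 0.97 [251. 187.] z [0.025 0.028 0.031] rect [546.8   4.  109.7  49.7  15.3] mean [0.547 0.004 0.028]
slab_center 0.76 [259. 106.] z [0.019 0.023 0.026] rect [777.8 -22.2  65.  144.5  74.1] mean [ 0.776 -0.022  0.023]
selector 0.7 [368. 198.] z [0.065 0.081
[... 540 characters left out ...]
 [ 0.684 -0.235  0.023]
jar 0.83 [175. 139.] z [0.017 0.06  0.064] rect [684.7 214.6  45.9  44.   14.4] mean [0.684 0.215 0.061]
weight 0.69 [221. 242.] z [0.001 0.028 0.031] rect [397.1  99.8  30.5  32.7  87.7] mean [0.397 0.099 0.028]
balance 0.93 [145. 211.] z [0.034 0.04  0.045] rect [516.2 301.7 131.5 150.   75.6] mean [0.512 0.301 0.041]
slab_center 0.88 [256.7 108.4]
slab_center 0.68 [253.  186.3]
slab_center 0.59 [314.5 265. ]
slab_end_a 0.95 [243.8 171.2]
slab_end_a 0.88 [300.9 293. ]
slab_end_a 0.78 [259.1 206.6]
slab_end_b 0.95 [243.8 171.2]
slab_end_b 0.88 [300.9 293. ]
slab_end_b 0.78 [259.1 206.6]
stand 0.9 [252.2 185. ]
meter 0.88 [359.1 196.7]
selector_grip 0.63 [364.6 196.2]
```

View pics/top0.png

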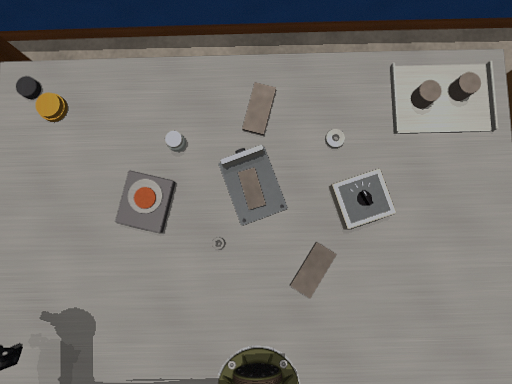

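View pics/scene0.png

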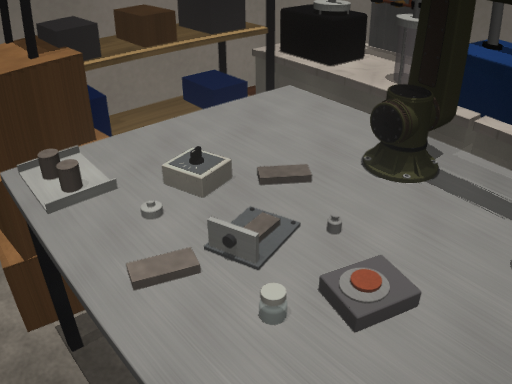

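The top view shows the slab on the stand bed at about (251,187), with the backstop at (243,156). Two larger look-alike slabs lie loose at (259,106) and (314,268). The meter is on the right at (365,198) and the balance on the left. Next I'll fit the stand pose.

```bash
cat >> h.py <<'E'
def sp(ob,xy):  # world xy -> needed tool-frame delta cm
    p=np.array(ob["eef_pos"]);R=Ro.from_euler('xyz',ob["tcp_rot"]).as_matrix()
    return (R.T@(np.array(xy)-p)*100)
E
python3 - <<'E'
from h import *
c=cam("top");z=np.load("top.npz");P,u,v=cloud(c,z["d"])
n=(abs(P[:,0]-.56)<.16)&(abs(P[:,1])<.13)
b=P[n&(P[:,2]>.07)&(P[:,2]<.09)]
print("backstop top",len(b),[np.round(k,3) for k in cv2.minAreaRect((b[:,:2]*1000).astype(np.float32))],b.mean(0))
b=P[n&(P[:,2]>.006)&(P[:,2]<.04)]
print("bed+slab",[np.round(k,3) for k in cv2.minAreaRect((b[:,:2]*1000).astype(np.float32))])
b=P[n&(P[:,2]>.022)&(P[:,2]<.036)]
print("slab",np.median(b,0),[np.round(k,2) for k in cv2.minAreaRect((b[:,:2]*1000).astype(np.float32))])
c0=cam("scene");z=np.load("scene.npz");P,u,v=cloud(c0,z["d"])
n=(abs(P[:,0]-.56)<.16)&(abs(P[:,1])<.13)
for lo,hi in((.07,.09),(.022,.034),(.006,.04)):
  b=P[n&(P[:,2]>lo)&(P[:,2]<hi)]
  print("scene",lo,len(b),np.median(b,0),[np.round(k,2) for k in cv2.minAreaRect((b[:,:2]*1000).astype(np.float32))])
m=cv2.resize(np.load("top.npz")["p"][150:250,190:420,::-1],None,fx=3.4,fy=3.4,interpolation=cv2.INTER_CUBIC)
cv2.imwrite("pics/t1.png",m)
E
```

```text
backstop top 255 [array([633.605,  27.921]), array([ 15.113, 119.968]), np.float64(19.222)] [0.63260918 0.02821974 0.07924884]
bed+slab [array([561.752,   7.114]), array([317.192, 243.565]), np.float64(1.625)]
slab [0.54990406 0.004548   0.02776702] [array([557.06,  23.69]), array([130.59, 338.85]), np.float64(80.86)]
scene 0.07 428 [0.63619251 0.03383162 0.07930453] [array([634.74,  29.89]), array([ 20.81, 120.75]), np.float64(17.47)]
scene 0.022 829 [0.54892953 0.00992711 0.02810247] [array([557.9 ,  27.58]), array([139.17, 335.31]), np.float64(82.49)]
scene 0.006 2668 [0.5480663  0.02706943 0.01240314] [array([564.37,  41.25]), array([293.91, 228.6 ]), np.float64(14.16)]
```

View pics/t1.png

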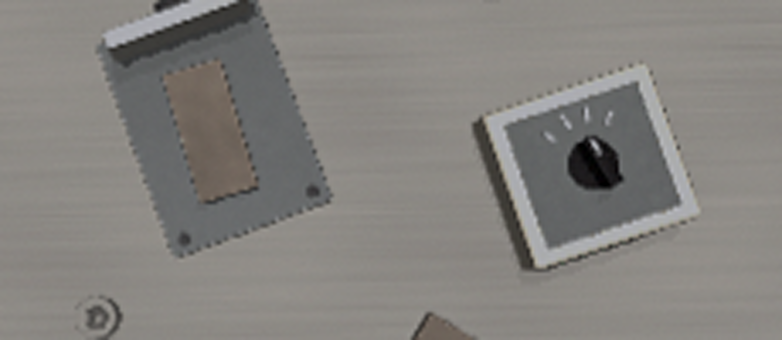

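Call:
{"fn": "send_rows", "kwargs": {"series": [[[3.4,3.1,0,0],[3.4,3.1,0,0],[3.4,3.1,0,0],[3.4,3.1,0,0],[3.4,3.1,0,0]]], "gripper": 0, "squeeze": 20}}

```text
t: 1.35
eef_pos: [0.3065, 0.3634, 0.2315]
tcp_rot: [-3.141, -0.0, -0.332]
contact_force: [0.8, -0.0, 0.3]
width: 1.001
finger_force: 0.0
```

Call:
{"fn": "send_rows", "kwargs": {"series": [[[3.4,3.1,0,0],[3.4,3.1,0,0],[3.4,3.1,0,0],[3.4,3.1,0,0],[3.4,3.1,0,0]]]}}

```text
t: 1.85
eef_pos: [0.4165, 0.1613, 0.2318]
tcp_rot: [-3.14, -0.001, -0.332]
contact_force: [0.3, 2.0, -0.7]
width: 0.999
finger_force: 0.0
```

Call:
{"fn": "send_rows", "kwargs": {"series": [[[3.4,3.1,0,0],[3.4,3.1,0,0],[3.4,3.1,0,0],[3.4,3.1,0,0],[0,0,0,-0.15]]]}}

```text
t: 2.35
eef_pos: [0.5051, -0.0031, 0.2307]
tcp_rot: [3.14, 0.001, -0.187]
contact_force: [-0.7, 0.4, 0.3]
width: 1.003
finger_force: 0.0
```

Call:
{"fn": "send_rows", "kwargs": {"series": [[[0,0,0,-0.15],[0,0,0,-0.15],[0,0,0,-0.15],[0,0,0,0],[0,0,0,0]]]}}

```text
t: 2.85
eef_pos: [0.5041, 0.0014, 0.2314]
tcp_rot: [3.142, -0.0, 0.263]
contact_force: [0.3, -0.5, -0.2]
width: 0.996
finger_force: 0.0
```

```bash
cat > look.py <<'E'
from h import *
import sys
o=sensors.get_obs();print(o["t"],np.round(o["eef_pos"],4),np.round(o["tcp_rot"],3),np.round(o["joint_positions"],2))
c=cam("wrist");p,d=viewer.camera("wrist");np.savez("w.npz",p=p,d=d);cv2.imwrite(f"pics/{sys.argv[1]}.png",p[:,:,::-1])
P,u,v=cloud(c,d)
n=(abs(P[:,0]-.56)<.16)&(abs(P[:,1])<.13)
def rect(b,s):
    if len(b)>20: print(s,len(b),np.median(b,0).round(3),[np.round(k,2) for k in cv2.minAreaRect((b[:,:2]*1000).astype(np.float32))])
rect(P[n&(P[:,2]>.076)&(P[:,2]<.086)],"backstop")
for r in viewer.trace("wrist","slab_center")[:2]:
    b,_,_=cloud(c,d,r["mask"]);print(r["score"],np.percentile(b[:,2],[5,50,95]))
    rect(b[abs(b[:,2]-np.median(b[:,2]))<.005],"slab")
E
python3 look.py w1
```

```text
2.85 [0.5041 0.0014 0.2314] [ 3.142 -0.     0.263] [ 0.4  -0.22 -0.16  0.   -1.63  1.43]
backstop 2888 [0.636 0.029 0.079] [array([635.98,  29.76]), array([ 14.97, 120.03]), np.float64(19.16)]
0.87 [0.02566109 0.02706273 0.02827708]
slab 5343 [0.552 0.006 0.027] [array([549.32,   5.83]), array([108.45,  50.12]), np.float64(15.43)]
0.64 [0.00230107 0.0220879  0.02372185]
slab 1772 [ 0.34  -0.156  0.022] [array([ 336.29, -158.41]), array([49.99, 82.54]), np.float64(57.33)]
```

View pics/w1.png

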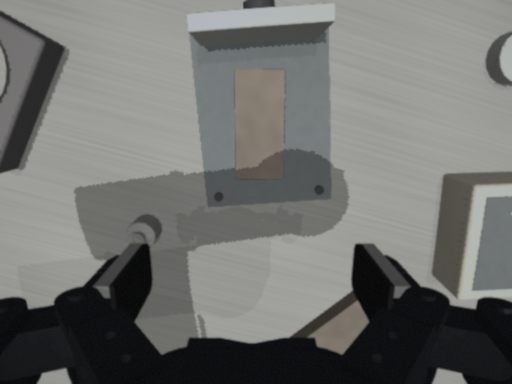

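The wrist view shows the slab at (260,125) on the bed, in front of the backstop at (262,17). Depth gives its size as 108 x 50 mm with its top at z=0.027, which fits. I'll descend on its near end.

Call:
{"fn": "send_rows", "kwargs": {"series": [[[0.28,0.78,4.5,0],[0,0,4.5,0],[0,0,4.5,0],[0,0,4,0],[0,0,2,0]]]}}

```text
t: 3.45
eef_pos: [0.5066, -0.0058, 0.0321]
tcp_rot: [-3.141, 0.005, 0.265]
contact_force: [-0.3, 0.1, 0.4]
width: 1.006
finger_force: 0.0
```

Call:
{"fn": "send_rows", "kwargs": {"series": [[[0,0,1,0],[0,0,0.7,0],[0,0,0.3,0],[0,0,0,0],[0,0,0,0]]]}}

```text
t: 3.95
eef_pos: [0.5096, -0.0052, 0.0175]
tcp_rot: [3.141, -0.002, 0.267]
contact_force: [-0.2, 0.1, 0.1]
width: 1.0
finger_force: 0.0
```

Call:
{"fn": "send_rows", "kwargs": {"series": [[[0,0,0,0],[0,0,0,0],[0,0,0,0],[0,0,0,0],[0,0,0,0]]], "gripper": 255, "squeeze": 20}}

```text
t: 4.45
eef_pos: [0.5091, -0.0054, 0.0168]
tcp_rot: [3.141, -0.001, 0.267]
contact_force: [-0.4, 0.2, 3.6]
width: 0.576
finger_force: 21.6
```

Call:
{"fn": "send_rows", "kwargs": {"series": [[[0,0,0,0],[0,0,0,0],[0,0,0,0],[0,0,0,0],[0,0,0,0]]]}}

```text
t: 4.95
eef_pos: [0.5092, -0.0054, 0.0168]
tcp_rot: [3.141, -0.001, 0.267]
contact_force: [-1.4, 0.6, 5.5]
width: 0.576
finger_force: 21.8
```

Call:
{"fn": "send_rows", "kwargs": {"series": [[[0,0,0,0],[0,0,0,0],[0,0,0.3,0],[0,0,0.3,0],[0,0,0,0]]], "gripper": 60}}

```text
t: 5.45
eef_pos: [0.5083, -0.0056, 0.0094]
tcp_rot: [-3.142, 0.001, 0.267]
contact_force: [-0.3, -1.0, 0.5]
width: 0.768
finger_force: 0.0
```

Call:
{"fn": "send_rows", "kwargs": {"series": [[[0,0,0,0],[0,0,0,0],[0,0,0,0],[0,0,0,0],[0,0,0,0]]], "gripper": 255, "squeeze": 20}}

```text
t: 5.95
eef_pos: [0.5088, -0.0054, 0.0102]
tcp_rot: [3.142, 0.0, 0.267]
contact_force: [0.8, 0.0, -1.6]
width: 0.576
finger_force: 21.6
```

```bash
python3 look.py w2
```

```text
5.95 [ 0.5088 -0.0054  0.0102] [3.142 0.    0.267] [ 0.39 -0.12 -0.48  0.   -1.21  1.45]
backstop 8008 [ 0.521 -0.002  0.082] [array([513.91,  -3.64]), array([ 28.73, 124.29]), np.float64(15.07)]
0.78 [0.02608653 0.02712094 0.0281479 ]
slab 37516 [0.558 0.008 0.027] [array([549.28,   6.39]), array([110.9 ,  50.65]), np.float64(15.47)]
```

View pics/w2.png

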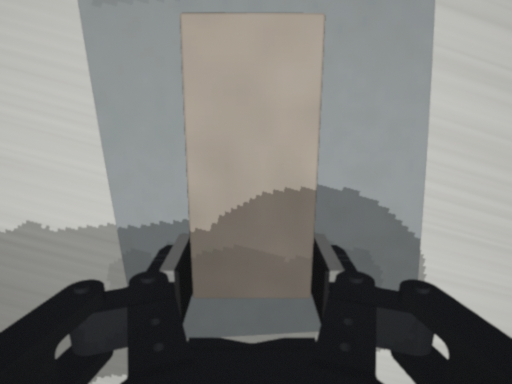

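The close view shows the slab's near end at row 297, gripped on both sides. Next I'll square it to the stand and slide it to the backstop.

Call:
{"fn": "send_rows", "kwargs": {"series": [[[0,0,0,-0.065],[0.4,0.2,0,0],[0.6,0.2,0,0],[0.6,0.2,0,0],[0.5,0.2,0,0]]]}}

```text
t: 6.55
eef_pos: [0.5319, -0.0062, 0.0102]
tcp_rot: [3.141, 0.0, 0.332]
contact_force: [-0.6, -0.2, -0.9]
width: 0.583
finger_force: 21.7
```

Call:
{"fn": "send_rows", "kwargs": {"series": [[[0.3,0.05,0,0],[0.1,0,0,0],[0.1,0,0,0],[0,0,0,0],[0,0,0,0]]]}}

```text
t: 7.05
eef_pos: [0.5362, -0.0049, 0.0103]
tcp_rot: [3.142, -0.0, 0.332]
contact_force: [0.7, -0.3, -1.1]
width: 0.583
finger_force: 21.6
```

Call:
{"fn": "send_rows", "kwargs": {"series": [[[0.1,0,0,0],[0,0,0,0],[0,0,0,0]]]}}

```text
t: 7.35
eef_pos: [0.5371, -0.0046, 0.0103]
tcp_rot: [3.142, -0.0, 0.332]
contact_force: [1.0, -0.4, -1.5]
width: 0.581
finger_force: 21.6
```

Call:
{"fn": "send_rows", "kwargs": {"series": [[[0.1,0,0,0],[0,0,0,0],[0,0,0,0]]]}}

```text
t: 7.65
eef_pos: [0.5376, -0.0045, 0.0102]
tcp_rot: [3.142, 0.001, 0.332]
contact_force: [-3.8, -0.8, 0.9]
width: 0.58
finger_force: 21.9
```

Call:
{"fn": "send_rows", "kwargs": {"series": [[[0.1,0,0,0],[0,0,0,0],[0,0,0,0]]]}}

```text
t: 7.95
eef_pos: [0.5376, -0.0045, 0.0102]
tcp_rot: [3.142, 0.004, 0.332]
contact_force: [-9.8, -0.5, 4.1]
width: 0.583
finger_force: 22.3
```

Call:
{"fn": "send_rows", "kwargs": {"series": [[[0.1,0,0,0],[0,0,0,0],[0,0,0,0]]]}}

```text
t: 8.25
eef_pos: [0.5377, -0.0046, 0.0102]
tcp_rot: [3.142, 0.006, 0.332]
contact_force: [-14.0, -1.2, 8.1]
width: 0.582
finger_force: 22.6
```

Call:
{"fn": "send_rows", "kwargs": {"series": [[[-0.1,0,-0.1,0],[-0.05,0,-0.1,0],[0,0,-0.1,0],[0,0,-0.1,0],[0,0,0,0]]]}}

```text
t: 8.75
eef_pos: [0.5379, -0.0045, 0.0138]
tcp_rot: [3.142, 0.002, 0.332]
contact_force: [-4.7, -1.8, -2.9]
width: 0.578
finger_force: 21.4
```

Call:
{"fn": "send_rows", "kwargs": {"series": [[[0,0,-0.1,0],[0,0,-0.1,0],[0,0,-0.1,0],[0,0,-0.1,0],[0,0,0,0]]]}}

```text
t: 9.25
eef_pos: [0.5385, -0.0042, 0.0185]
tcp_rot: [3.141, 0.0, 0.332]
contact_force: [-4.6, -2.2, -2.9]
width: 0.578
finger_force: 21.4
```

```bash
cat > tilt.py <<'E'
from h import *
import sys
o=sensors.get_obs();print(o["t"],np.round(o["eef_pos"],4),np.round(o["tcp_rot"],3),"F",np.round(o["contact_force"],1),"M",np.round(o["wrist_torque"],2))
c=cam("wrist");p,d=viewer.camera("wrist")
if len(sys.argv)>1: cv2.imwrite(f"pics/{sys.argv[1]}.png",p[:,:,::-1])
P,u,v=cloud(c,d);a=0.3346;q=P-[.5633,.0045,0]
X=(q[:,0]*np.cos(a)+q[:,1]*np.sin(a))*1000;Y=(-q[:,0]*np.sin(a)+q[:,1]*np.cos(a))*1000;Z=P[:,2]*1000
for x in range(-50,84,6):
    m=(abs(X-x)<2)&(abs(Y)<12)&(Z<140)
    if m.sum()>5: print(x,np.round(np.percentile(Z[m],[10,50,90]),1),m.sum())
E
python3 tilt.py w3
```

```text
9.25 [ 0.5385 -0.0042  0.0185] [3.141 0.    0.332] F [-4.6 -2.2 -2.9] M [-0.9   1.71 -0.07]
-38 [35.4 36.2 36.9] 329
-32 [35.  35.8 36.6] 516
-26 [34.5 35.3 36. ] 529
-20 [34.1 34.8 35.6] 547
-14 [ 35.2  98.9 104.2] 5201
-8 [ 33.2  34.  105.3] 647
-2 [32.6 33.4 34.2] 588
4 [32.1 32.9 33.7] 603
10 [31.6 32.4 33.2] 616
16 [31.1 31.9 32.8] 633
22 [30.6 31.5 32.3] 645
28 [30.2 30.9 31.7] 641
34 [29.6 30.4 31.3] 660
40 [29.1 30.  30.8] 701
46 [28.6 29.5 30.3] 709
52 [28.2 29.  29.9] 707
58 [27.7 28.6 29.4] 727
64 [27.1 28.1 29. ] 749
70 [27.5 38.5 49.4] 1908
```

Call:
{"fn": "send_rows", "kwargs": {"series": [[[0,0,-0.2,0],[0,0,-0.2,0],[0,0,-0.2,0],[0,0,-0.2,0]]]}}

```text
t: 9.7
eef_pos: [0.5391, -0.0039, 0.0269]
tcp_rot: [3.142, -0.002, 0.332]
contact_force: [-2.5, -0.5, -2.3]
width: 0.583
finger_force: 21.4
```

Call:
{"fn": "send_rows", "kwargs": {"series": [[[0.05,0,-0.32,0],[0.06,0,-0.32,0],[0.07,0,-0.32,0],[0.07,0,-0.31,0],[0.07,0,-0.31,0]]]}}

```text
t: 10.2
eef_pos: [0.5417, -0.0031, 0.0424]
tcp_rot: [3.142, -0.0, 0.332]
contact_force: [-1.5, -0.7, -2.6]
width: 0.578
finger_force: 21.3
```

Call:
{"fn": "send_rows", "kwargs": {"series": [[[0.1,0,-0.3,0],[0.11,0,-0.29,0],[0.12,0,-0.29,0],[0.13,0,-0.28,0],[0.14,0,-0.28,0]]]}}

```text
t: 10.7
eef_pos: [0.5472, -0.0012, 0.0567]
tcp_rot: [3.141, 0.001, 0.332]
contact_force: [-4.1, 0.5, -2.3]
width: 0.58
finger_force: 21.2
```

```bash
python3 tilt.py
```

```text
10.7 [ 0.5472 -0.0012  0.0567] [3.141e+00 1.000e-03 3.320e-01] F [-4.1  0.5 -2.3] M [-0.4   1.53  0.03]
-32 [77.3 77.8 78.4] 65
-26 [75.6 76.7 77.8] 655
-20 [73.  74.1 75.3] 633
-14 [70.4 71.5 72.6] 617
-8 [ 67.9  69.2 129.8] 766
-2 [ 65.4  66.7 138.3] 833
4 [62.5 63.6 64.6] 584
10 [59.9 61.1 62.1] 574
16 [57.3 58.4 59.6] 573
22 [54.7 55.8 56.9] 554
28 [52.1 53.1 54.3] 540
34 [49.5 50.5 51.6] 536
40 [46.9 48.  49.1] 527
46 [44.3 45.3 46.5] 494
52 [41.6 42.7 43.7] 508
58 [39.1 40.2 41.3] 478
64 [36.4 37.4 38.5] 467
70 [35.4 65.7 79.2] 1779
76 [78.4 79.2 80. ] 973
82 [78.2 79.1 79.9] 603
```

The far edge hung up on the backstop by friction. I'll back off in x and lower so it settles on the bed.

Call:
{"fn": "send_rows", "kwargs": {"series": [[[-0.2,0,0.2,0],[-0.2,0,0.2,0],[-0.1,0,0,0]]]}}

```text
t: 11.05
eef_pos: [0.5427, -0.0027, 0.0524]
tcp_rot: [3.142, -0.001, 0.332]
contact_force: [-0.3, 0.5, -2.3]
width: 0.579
finger_force: 21.2
```

```bash
cat > tilt.py <<'E'
from h import *
import sys
o=sensors.get_obs();print(o["t"],np.round(o["eef_pos"],4),"F",np.round(o["contact_force"],1),"M",np.round(o["wrist_torque"],2))
c=cam("wrist");p,d=viewer.camera("wrist")
if len(sys.argv)>1: cv2.imwrite(f"pics/{sys.argv[1]}.png",p[:,:,::-1])
P,u,v=cloud(c,d);a=0.3346;q=P-[.5633,.0045,0]
S=np.c_[q[:,0]*np.cos(a)+q[:,1]*np.sin(a),-q[:,0]*np.sin(a)+q[:,1]*np.cos(a),P[:,2]]*1000
h=np.array(o["eef_pos"])-[.5633,.0045,0];hx=(h[0]*np.cos(a)+h[1]*np.sin(a))*1000;print("tcp stand x,z",round(hx,1),round(h[2]*1000,1))
# top face: columns along Y~0, fit a line in x-z by median of slopes (RANSAC-ish)
m=(abs(S[:,1])<10)&(S[:,0]>hx+4)&(S[:,0]<69)&(S[:,2]>16)&(S[:,2]<130);B=S[m]
rng=np.random.default_rng(0);best=None
for _ in range(400):
    i,j=rng.integers(len(B),size=2);dd=(B[j]-B[i])[[0,2]];L=np.hypot(*dd)
    if L<15: continue
    nn=np.array([-dd[1],dd[0]])/L;r=abs((B[:,[0,2]]-B[i][[0,2]])@nn)<.8
    if best is None or r.sum()>best.sum(): best=r
Q=B[best][:,[0,2]];m0=Q.mean(0);w=np.linalg.svd(Q-m0,full_matrices=False)[2][0];w*=np.sign(w[0]) or 1
t=(Q-m0)@w;D=m0+w*np.percentile(t,99.5);th=np.arctan2(-w[1],w[0])
C=D-18*np.array([np.sin(th),np.cos(th)])
print("theta",round(np.degrees(th),1),"far top edge D",D.round(1),"C (x,z; bed reads ~9.3)",C.round(1),len(Q))
E
python3 tilt.py
```

```text
11.05 [ 0.5427 -0.0027  0.0524] F [-0.3  0.5 -2.3] M [-0.08  0.13  0.02]
tcp stand x,z -21.8 52.4
theta 23.7 far top edge D [64.8 30.6] C (x,z; bed reads ~9.3) [57.5 14.1] 7441
```

Call:
{"fn": "send_rows", "kwargs": {"series": [[[0,0,0.25,0],[0,0,0.25,0],[0,0,0.1,0],[0,0,0,0]]]}}

```text
t: 11.5
eef_pos: [0.5428, -0.0028, 0.0469]
tcp_rot: [3.141, -0.0, 0.332]
contact_force: [-1.4, -0.3, 1.9]
width: 0.576
finger_force: 21.6
```

Call:
{"fn": "send_rows", "kwargs": {"series": [[[0,0,0,0],[0,0,0,0],[0,0,0,0]]], "gripper": 112}}

```text
t: 11.8
eef_pos: [0.5427, -0.0028, 0.0468]
tcp_rot: [3.141, -0.0, 0.332]
contact_force: [-1.2, -0.6, 1.7]
width: 0.581
finger_force: 21.5
```

```bash
python3 tilt.py
```

```text
11.8 [ 0.5427 -0.0028  0.0468] F [-1.2 -0.6  1.7] M [-0.02  0.41  0.01]
tcp stand x,z -21.9 46.8
theta 23.1 far top edge D [64.9 25.8] C (x,z; bed reads ~9.3) [57.9  9.3] 7535
```

Call:
{"fn": "send_rows", "kwargs": {"series": [[[0,0,0,0],[0,0,0,0]]], "gripper": 109}}

```text
t: 12.05
eef_pos: [0.5427, -0.0028, 0.0467]
tcp_rot: [3.141, -0.0, 0.332]
contact_force: [-1.4, -0.2, 2.4]
width: 0.581
finger_force: 21.6
```

Call:
{"fn": "send_rows", "kwargs": {"series": [[[0,0,0,0],[0,0,0,0]]], "gripper": 108}}

```text
t: 12.25
eef_pos: [0.5426, -0.0028, 0.0466]
tcp_rot: [3.141, -0.0, 0.332]
contact_force: [-1.8, -0.9, 2.9]
width: 0.58
finger_force: 21.6
```

Call:
{"fn": "send_rows", "kwargs": {"series": [[[0,0,0,0],[0,0,0,0]]], "gripper": 107}}

```text
t: 12.45
eef_pos: [0.5425, -0.0028, 0.0465]
tcp_rot: [3.141, 0.0, 0.332]
contact_force: [-0.9, -0.8, 1.2]
width: 0.579
finger_force: 16.1
```

Call:
{"fn": "send_rows", "kwargs": {"series": [[[0,0,0,0],[0,0,0,0]]], "gripper": 106.5}}

```text
t: 12.65
eef_pos: [0.5424, -0.0029, 0.0463]
tcp_rot: [3.142, 0.0, 0.332]
contact_force: [-1.3, -0.4, 0.8]
width: 0.582
finger_force: 9.9
```

Call:
{"fn": "send_rows", "kwargs": {"series": [[[0,0,0,0],[0,0,0,0]]], "gripper": 106}}

```text
t: 12.85
eef_pos: [0.5424, -0.0028, 0.0462]
tcp_rot: [-3.142, 0.0, 0.332]
contact_force: [-0.7, -1.2, -0.8]
width: 0.587
finger_force: 3.6
```

Low grip force is available by setting finger position. I'll raise along an arc about the lower edge, clear of the wall.

Call:
{"fn": "send_rows", "kwargs": {"series": [[[0.05,0,-0.15,0],[0.05,0,-0.2,0],[0.1,0,-0.2,0],[0.1,0,-0.2,0],[0.05,0,-0.15,0]]], "gripper": 106.2}}

```text
t: 13.35
eef_pos: [0.546, -0.0016, 0.0557]
tcp_rot: [3.142, -0.0, 0.332]
contact_force: [-0.2, -0.0, -2.0]
width: 0.589
finger_force: 4.0
```

```bash
python3 tilt.py
```

```text
13.35 [ 0.546  -0.0016  0.0557] F [-0.2 -0.  -2. ] M [-0.03 -0.01 -0.  ]
tcp stand x,z -18.3 55.7
theta 29.3 far top edge D [64.1 25.5] C (x,z; bed reads ~9.3) [55.3  9.8] 6854
```

Call:
{"fn": "send_rows", "kwargs": {"series": [[[0.15,0,-0.23,0],[0.16,0,-0.23,0],[0.17,0,-0.23,0],[0.18,0,-0.22,0],[0.19,0,-0.21,0]]]}}

```text
t: 13.9
eef_pos: [0.554, 0.0012, 0.0669]
tcp_rot: [3.141, 0.0, 0.332]
contact_force: [-0.3, -0.5, -1.1]
width: 0.585
finger_force: 4.0
```

```bash
python3 tilt.py
```

```text
13.9 [0.554  0.0012 0.0669] F [-0.3 -0.5 -1.1] M [-0.07  0.01 -0.04]
tcp stand x,z -9.8 66.9
theta 37.8 far top edge D [65.9 23.9] C (x,z; bed reads ~9.3) [54.8  9.6] 6225
```

Call:
{"fn": "send_rows", "kwargs": {"series": [[[0.21,0,-0.21,0],[0.22,0,-0.2,0],[0.23,0,-0.2,0],[0.24,0,-0.19,0],[0.24,0,-0.18,0]]]}}

```text
t: 14.45
eef_pos: [0.5648, 0.0049, 0.0767]
tcp_rot: [3.141, 0.0, 0.332]
contact_force: [0.4, -1.0, -0.9]
width: 0.58
finger_force: 4.1
```

```bash
python3 tilt.py
```

```text
14.45 [0.5648 0.0049 0.0767] F [ 0.4 -1.  -0.9] M [-0.04  0.14 -0.04]
tcp stand x,z 1.6 76.7
theta 46.5 far top edge D [68.1 22.1] C (x,z; bed reads ~9.3) [55.   9.7] 5490
```

Call:
{"fn": "send_rows", "kwargs": {"series": [[[0.15,0,-0.17,0],[0.17,0,-0.15,0],[0.19,0,-0.14,0],[0.2,0,-0.13,0],[0.21,0,-0.11,0]]]}}

```text
t: 15.0
eef_pos: [0.5735, 0.0079, 0.0837]
tcp_rot: [3.141, -0.0, 0.332]
contact_force: [0.2, 0.1, -0.7]
width: 0.587
finger_force: 4.1
```

Call:
{"fn": "send_rows", "kwargs": {"series": [[[0.23,0,-0.11,0],[0.23,0,-0.11,0],[0.24,0,-0.1,0]]]}}

```text
t: 15.3
eef_pos: [0.5802, 0.0101, 0.087]
tcp_rot: [3.141, -0.0, 0.332]
contact_force: [-1.5, 0.2, -0.4]
width: 0.586
finger_force: 4.2
```

```bash
python3 tilt.py
```

```text
15.3 [0.5802 0.0101 0.087 ] F [-1.5  0.2 -0.4] M [-0.06  0.34 -0.  ]
tcp stand x,z 17.8 87.0
theta 58.2 far top edge D [64.6 26.4] C (x,z; bed reads ~9.3) [49.3 16.9] 4269
```

Call:
{"fn": "send_rows", "kwargs": {"series": [[[0.2,0,-0.12,0],[0.25,0,-0.11,0],[0.27,0,-0.1,0],[0.28,0,-0.08,0],[0.29,0,-0.06,0]]]}}

```text
t: 15.85
eef_pos: [0.5925, 0.0143, 0.0918]
tcp_rot: [3.141, -0.0, 0.332]
contact_force: [-1.1, -0.3, 0.9]
width: 0.587
finger_force: 4.3
```

Call:
{"fn": "send_rows", "kwargs": {"series": [[[0.29,0,-0.05,0],[0.3,0,-0.04,0],[0.3,0,-0.03,0],[0.3,0,-0.02,0],[0.3,0,-0.01,0]]]}}

```text
t: 16.35
eef_pos: [0.6068, 0.0192, 0.0935]
tcp_rot: [3.141, -0.001, 0.332]
contact_force: [-1.4, -1.1, 3.7]
width: 0.586
finger_force: 4.7
```

```bash
python3 tilt.py; python3 - <<'E'
from h import *
c=cam("scene");p,d=viewer.camera("scene");cv2.imwrite("pics/s1.png",cv2.resize(p[150:300,150:350,::-1],None,fx=3,fy=3))
E
```

```text
16.35 [0.6068 0.0192 0.0935] F [-1.4 -1.1  3.7] M [-0.18  0.5   0.02]
tcp stand x,z 45.9 93.5
theta 75.2 far top edge D [61.5 46.4] C (x,z; bed reads ~9.3) [44.1 41.8] 1807
```

View pics/s1.png

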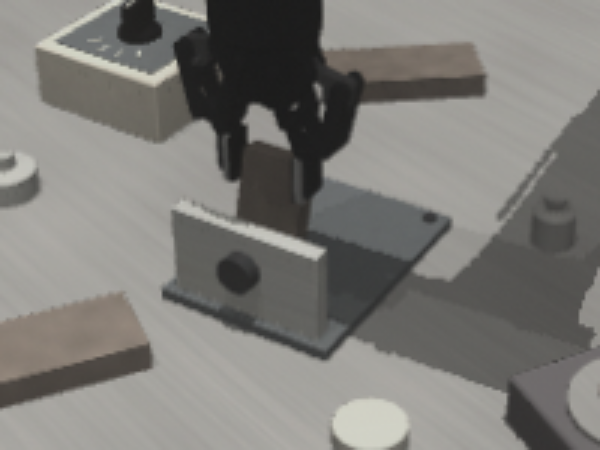

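The view shows the slab steeply tilted in the gripper, with its foot at the backstop. I'll finish the tilt.

Call:
{"fn": "send_rows", "kwargs": {"series": [[[0.27,0,0,0],[0.27,0,0.02,0],[0.27,0,0.03,0],[0.26,0,0.03,0],[0.25,0,0.03,0]]]}}

```text
t: 16.95
eef_pos: [0.6192, 0.0236, 0.0922]
tcp_rot: [3.141, -0.001, 0.332]
contact_force: [0.6, -0.1, 4.9]
width: 0.586
finger_force: 4.9
```

```bash
python3 tilt.py; cat > fine.py <<'E'
from h import *
def edges(cn="top"):
    c=cam(cn);p,d=viewer.camera(cn);P,u,v=cloud(c,d);a=0.3346;q=P-[.5633,.0045,0]
    S=np.c_[q[:,0]*np.cos(a)+q[:,1]*np.sin(a),-q[:,0]*np.sin(a)+q[:,1]*np.cos(a),P[:,2]]*1000
    m=(abs(S[:,1])<60)&(S[:,0]>20)&(S[:,0]<110)
    for lo,hi,s in((72,88,"backstop top"),(112,130,"slab top")):
        b=S[m&(S[:,2]>lo)&(S[:,2]<hi)]
        if len(b)>10: print(cn,s,len(b),"z",np.median(b[:,2]).round(1),[np.round(k,1) for k in cv2.minAreaRect(b[:,:2].astype(np.float32))])
    b=S[m&(abs(S[:,1])<15)&(S[:,0]<69)]
    for z in range(20,125,10):
        x=b[abs(b[:,2]-z)<3][:,0]
        if len(x)>4: print(z,np.percentile(x,[5,50,95]).round(1),len(x))
if __name__=="__main__":
    import sys; [edges(n) for n in sys.argv[1:]]
E
python3 fine.py top scene
```

```text
16.95 [0.6192 0.0236 0.0922] F [ 0.6 -0.1  4.9] M [-0.08  0.24 -0.02]
tcp stand x,z 59.1 92.2
top slab top 45 z 119.4 [array([39.,  3.]), array([55.7, 10.9]), np.float64(83.3)]
120 [35.7 37.2 39.7] 11
scene backstop top 534 z 80.0 [array([63.1, -0.3]), array([ 45.6, 119.8]), np.float64(1.2)]
scene slab top 280 z 120.3 [array([54. ,  0.5]), array([79. , 36.2]), np.float64(89.5)]
80 [57.9 59.4 68.1] 32
90 [56.3 58.9 60.2] 29
100 [55.4 57.  59.1] 33
110 [54.  56.1 58.1] 29
120 [40.  51.8 56.6] 69Traceback (most recent call last):
  File "tilt.py", line 17, in <module>
    Q=B[best][:,[0,2]];m0=Q.mean(0);w=np.linalg.svd(Q-m0,full_matrices=False)[2][0];w*=np.sign(w[0]) or 1
                                                                                       ^^^^^^^^^^^^^^^^^^
ValueError: The truth value of an array with more than one element is ambiguous. Use a.any() or a.all()
```

Call:
{"fn": "send_rows", "kwargs": {"series": [[[0.2,0,0,0],[0.2,0,0,0],[0.2,0,0,0],[0.1,0,0,0],[0,0,0,0]]]}}

```text
t: 17.6
eef_pos: [0.6253, 0.0258, 0.0914]
tcp_rot: [-3.142, 0.001, 0.332]
contact_force: [0.3, -1.2, 1.6]
width: 0.584
finger_force: 4.8
```

```bash
python3 fine.py scene
```

```text
scene backstop top 501 z 79.9 [array([67.1, -0.4]), array([ 39.6, 119.9]), np.float64(2.2)]
scene slab top 281 z 120.4 [array([61.3,  0.2]), array([79.3, 34.3]), np.float64(89.6)]
80 [62.2 64.  65.3] 29
90 [61.  63.3 65.7] 30
100 [60.5 63.  64.5] 29
110 [59.8 61.4 64.5] 33
120 [46.5 57.7 62.7] 67
```

Call:
{"fn": "send_rows", "kwargs": {"series": [[[0.15,0,0,0],[0.1,0,0,0],[0,0,0,0]]]}}

```text
t: 17.95
eef_pos: [0.6274, 0.0266, 0.0911]
tcp_rot: [-3.141, 0.001, 0.332]
contact_force: [-0.0, -0.5, -0.4]
width: 0.584
finger_force: 4.6
```

Call:
{"fn": "send_rows", "kwargs": {"series": [[[0.1,0,0,0],[0,0,0,0]]]}}

```text
t: 18.15
eef_pos: [0.6283, 0.027, 0.0911]
tcp_rot: [-3.141, 0.001, 0.332]
contact_force: [-0.4, 0.2, -2.0]
width: 0.581
finger_force: 4.4
```

```bash
python3 fine.py scene
```

```text
scene backstop top 486 z 79.8 [array([67.1, -0.2]), array([ 37.4, 119.5]), np.float64(0.9)]
scene slab top 291 z 120.3 [array([64. ,  0.3]), array([78.6, 34.2]), np.float64(89.7)]
80 [64.  65.8 68.2] 24
90 [63.5 65.8 67.4] 25
100 [64.1 65.3 67.7] 27
110 [63.8 65.1 67.1] 28
120 [48.9 60.4 65.8] 71
```

Call:
{"fn": "send_rows", "kwargs": {"series": [[[0.05,0,0.1,0],[0,0,0.1,0],[0,0,0,0]]]}}

```text
t: 18.5
eef_pos: [0.6297, 0.0273, 0.0908]
tcp_rot: [3.141, -0.002, 0.333]
contact_force: [-0.4, 0.5, 3.0]
width: 0.582
finger_force: 4.9
```

Call:
{"fn": "send_rows", "kwargs": {"series": [[[0.05,0,0.05,0],[0,0,0,0],[0,0,0,0]]]}}

```text
t: 18.8
eef_pos: [0.6304, 0.0275, 0.0906]
tcp_rot: [3.141, -0.002, 0.333]
contact_force: [-0.1, 0.8, 5.4]
width: 0.584
finger_force: 5.1
```

```bash
python3 fine.py scene
```

```text
scene backstop top 472 z 79.8 [array([67.7, -0. ]), array([ 36.2, 119.9]), np.float64(0.4)]
scene slab top 279 z 120.3 [array([67.4, -0.1]), array([80.5, 33.3]), np.float64(86.8)]
80 [65.1 67.3 68.4] 21
90 [65.8 67.4 68.6] 27
100 [64.8 67.3 68.8] 30
110 [65.1 67.2 68.5] 27
120 [51.5 62.5 67.6] 70
```

The slab now stands vertical against the backstop. I'll release, back off, then press it gently at mid-height with closed fingers.

Call:
{"fn": "send_rows", "kwargs": {"series": [[[0,0,-0.05,0],[0,0,0,0],[0,0,0,0],[0,0,-1,0],[0,0,-1.5,0]]], "gripper": 40}}

```text
t: 19.35
eef_pos: [0.629, 0.027, 0.1146]
tcp_rot: [3.142, 0.002, 0.332]
contact_force: [0.7, -0.1, 0.3]
width: 0.843
finger_force: 0.0
```

Call:
{"fn": "send_rows", "kwargs": {"series": [[[0,0,-2,0],[-1,0,-1,0],[-2,0,0,0],[-2,0,0,0],[0,0,0,0]]]}}

```text
t: 19.85
eef_pos: [0.5809, 0.0103, 0.1464]
tcp_rot: [-3.142, -0.002, 0.332]
contact_force: [-0.1, 0.4, 0.2]
width: 0.847
finger_force: 0.0
```

```bash
python3 fine.py top scene
```

```text
scene backstop top 464 z 79.7 [array([69. , -0.2]), array([ 32.8, 119.9]), np.float64(0.8)]
scene slab top 199 z 119.9 [array([60.8,  0.3]), array([52.9, 20.9]), np.float64(89.3)]
80 [65.9 67.2 68.7] 16
90 [66.6 67.7 68.8] 22
100 [66.4 68.  68.8] 20
110 [66.3 67.8 68.5] 23
120 [51.6 61.9 68.7] 76
```

Call:
{"fn": "send_rows", "kwargs": {"series": [[[-0.5,0,0,0],[0,0,2,0],[0,0,3,0],[0,0,3,0],[0,0,3,0]]], "gripper": 255}}

```text
t: 20.45
eef_pos: [0.5776, 0.0093, 0.0336]
tcp_rot: [3.142, 0.0, 0.332]
contact_force: [0.3, -0.3, -0.3]
width: -0.0
finger_force: 0.0
```

Call:
{"fn": "send_rows", "kwargs": {"series": [[[0.5,0,0.5,0],[1,0,0,0],[0.4,0,0,0],[0.2,0,0,0],[0,0,0,0]]]}}

```text
t: 20.95
eef_pos: [0.5969, 0.0155, 0.0315]
tcp_rot: [3.141, 0.003, 0.332]
contact_force: [-9.9, -2.1, 3.8]
width: -0.001
finger_force: 0.5
```

Call:
{"fn": "send_rows", "kwargs": {"series": [[[0.2,0,0,0],[0.1,0,0,0],[0.1,0,0,0],[0,0,0,0]]]}}

```text
t: 21.35
eef_pos: [0.5968, 0.0154, 0.0317]
tcp_rot: [3.142, 0.012, 0.332]
contact_force: [-29.9, -5.0, 15.7]
width: -0.001
finger_force: 1.9
```

Call:
{"fn": "send_rows", "kwargs": {"series": [[[-0.3,0,0,0],[-0.4,0,0,0],[-1,0,0,0],[-1,0,-1,0],[0,0,-3,0]]]}}

```text
t: 21.85
eef_pos: [0.5734, 0.0083, 0.0679]
tcp_rot: [-3.14, 0.004, 0.332]
contact_force: [0.1, 1.2, -0.8]
width: -0.002
finger_force: 0.0
```

Call:
{"fn": "send_rows", "kwargs": {"series": [[[0,0,-4,0],[0,0,-4,0],[-2,0,-2,0],[-2,0,0,0],[0,0,0,0]]]}}

```text
t: 22.35
eef_pos: [0.5375, -0.0046, 0.1724]
tcp_rot: [3.142, -0.005, 0.332]
contact_force: [0.6, 0.6, -0.1]
width: 0.003
finger_force: 0.0
```

```bash
python3 fine.py top scene wrist; python3 - <<'E'
from h import *
p,d=viewer.camera("wrist");q,_=viewer.camera("scene")
cv2.imwrite("pics/s2.png",np.hstack([p[:,:,::-1][:300,100:400],cv2.resize(q[150:300,175:325,::-1],None,fx=2,fy=2)]))
E
```

```text
scene backstop top 488 z 80.0 [array([65.6,  0.1]), array([119.3,  38.5]), np.float64(89.5)]
scene slab top 202 z 119.9 [array([60. ,  0.6]), array([51.2, 20.5]), np.float64(89.7)]
80 [64.3 65.9 67.8] 22
90 [64.2 66.2 67.8] 28
100 [65.4 67.1 68.3] 24
110 [66.3 67.3 68.7] 27
120 [51.3 60.8 68.7] 80
wrist backstop top 3513 z 79.0 [array([67.1,  0.1]), array([119.9,  34.6]), np.float64(89.7)]
wrist slab top 3295 z 119.4 [array([61.5,  0.3]), array([18.5, 50.4]), np.float64(0.1)]
20 [45.9 45.9 46. ] 34
30 [46.5 46.5 46.6] 21
40 [47.7 47.7 47.7] 22
50 [48.1 48.2 48.2] 38
60 [48.6 48.7 49.2] 26
70 [49.5 49.6 49.6] 43
80 [50.3 50.4 50.4] 46
90 [50.7 51.1 51.2] 65
100 [51.4 51.7 51.8] 69
110 [52.3 52.4 52.7] 59
120 [53.4 61.  68.3] 1755
```

View pics/s2.png

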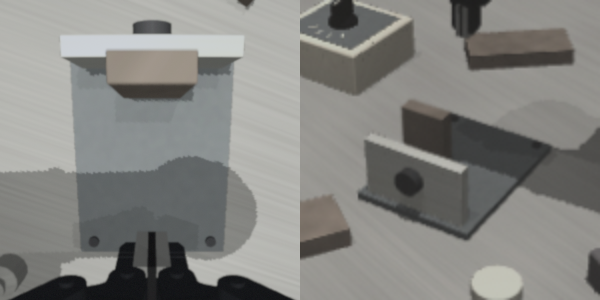

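The slab is leaning about 4 degrees, with its foot about 7 mm out and its top on the backstop edge. A wider part of the gripper must have touched it high up during the push. I'll re-grip at the top, bring it vertical, then grip firmly and slide it upright to the wall.

Call:
{"fn": "send_rows", "kwargs": {"series": [[[2,0,0,0],[3,0,0,0],[3,0,0,0],[0.8,0,0,0],[0,0,1,0]]], "gripper": 40}}

```text
t: 23.1
eef_pos: [0.6223, 0.0246, 0.1594]
tcp_rot: [3.141, 0.0, 0.332]
contact_force: [-1.1, -0.3, 0.3]
width: 0.834
finger_force: 0.0
```

Call:
{"fn": "send_rows", "kwargs": {"series": [[[0,0,2,0],[0,0,2,0],[0,0,2,0],[0,0,1,0],[0,0,0,0]]]}}

```text
t: 23.6
eef_pos: [0.6197, 0.0239, 0.0878]
tcp_rot: [-3.141, 0.003, 0.332]
contact_force: [0.6, -0.2, 0.5]
width: 0.843
finger_force: 0.0
```

Call:
{"fn": "send_rows", "kwargs": {"series": [[[0,0,0,0],[0,0,0,0],[0,0,0,0],[0,0,0,0]]], "gripper": 106.2}}

```text
t: 24.0
eef_pos: [0.6218, 0.0244, 0.0913]
tcp_rot: [3.141, -0.002, 0.332]
contact_force: [0.2, 0.4, 3.4]
width: 0.583
finger_force: 4.4
```

Gripped lightly at 4.4 N; now I'll draw the top back to vertical.

Call:
{"fn": "send_rows", "kwargs": {"series": [[[-0.2,0,0,0],[-0.2,0,0,0],[-0.2,0,0,0],[-0.05,0,0,0],[0,0,0,0]]]}}

```text
t: 24.5
eef_pos: [0.6151, 0.0221, 0.0904]
tcp_rot: [3.141, -0.001, 0.332]
contact_force: [0.6, 0.4, 4.6]
width: 0.58
finger_force: 4.7
```

```bash
python3 fine.py scene wrist
```

```text
scene backstop top 531 z 79.6 [array([63.1, -0.7]), array([ 50. , 118.9]), np.float64(3.4)]
scene slab top 286 z 119.9 [array([49.6,  0.8]), array([78.5, 35.1]), np.float64(88.9)]
70 [52.5 54.7 55.8] 19
80 [51.4 53.8 62.2] 31
90 [50.7 52.5 54.3] 33
100 [49.6 51.3 53.1] 31
110 [49.3 51.3 52.5] 29
120 [34.6 46.7 51.5] 70
wrist backstop top 9341 z 79.1 [array([69.3,  0.2]), array([119.5,  30.5]), np.float64(89.9)]
wrist slab top 8615 z 119.2 [array([50.3,  0.6]), array([35.1, 77.4]), np.float64(0.0)]
50 [58.4 58.9 59.4] 228
60 [57.3 57.8 58.4] 272
70 [56.1 56.7 57.3] 322
80 [55.1 55.6 56.2] 375
90 [53.9 54.5 55.2] 444
100 [52.8 53.5 54.1] 545
110 [51.7 52.4 53. ] 664
120 [35.  44.2 51.6] 3200
```

Call:
{"fn": "send_rows", "kwargs": {"series": [[[0.2,0,0,0],[0.2,0,0,0],[0.2,0,0,0],[0.2,0,0,0],[0,0,0,0]]]}}

```text
t: 25.1
eef_pos: [0.6224, 0.0248, 0.0891]
tcp_rot: [-3.142, 0.001, 0.332]
contact_force: [0.9, 0.1, 1.1]
width: 0.589
finger_force: 4.5
```

```bash
python3 fine.py scene wrist
```

```text
scene backstop top 521 z 79.7 [array([64.4, -0.4]), array([ 44.3, 119.8]), np.float64(1.7)]
scene slab top 282 z 120.2 [array([58.8,  0.5]), array([80.5, 34.2]), np.float64(89.2)]
80 [57.7 59.6 61.7] 29
90 [57.2 59.1 60.4] 29
100 [56.7 58.7 60.7] 29
110 [57.1 59.  60.7] 29
120 [43.3 55.  59.9] 74
wrist backstop top 9128 z 79.1 [array([72.3,  0.2]), array([119.5,  24.7]), np.float64(89.9)]
wrist slab top 8808 z 119.2 [array([58.8,  0.7]), array([77.5, 33.9]), np.float64(89.8)]
60 [61.3 61.7 62.1] 236
70 [61.  61.4 61.8] 267
80 [60.6 61.1 61.6] 329
90 [60.3 60.8 61.4] 386
100 [60.  60.6 61.1] 493
110 [59.7 60.2 60.8] 590
120 [43.6 52.5 60. ] 3292
```

Call:
{"fn": "send_rows", "kwargs": {"series": [[[0.15,0,0,0],[0.12,0,0,0],[0,0,0,0]]]}}

```text
t: 25.5
eef_pos: [0.6247, 0.0258, 0.089]
tcp_rot: [-3.141, 0.001, 0.332]
contact_force: [0.5, -0.2, -1.9]
width: 0.587
finger_force: 4.3
```

Call:
{"fn": "send_rows", "kwargs": {"series": [[[0,0,0,0],[0,0,0,0],[0,0,0,0]]], "gripper": 255, "squeeze": 60}}

```text
t: 25.8
eef_pos: [0.6249, 0.0257, 0.0895]
tcp_rot: [-3.141, 0.0, 0.332]
contact_force: [-0.7, -0.6, -2.5]
width: 0.57
finger_force: 62.0
```

```bash
python3 fine.py wrist
```

```text
wrist backstop top 8992 z 79.1 [array([73.4,  0.2]), array([119.5,  22.7]), np.float64(89.9)]
wrist slab top 8691 z 119.3 [array([61.6,  0.7]), array([76.1, 33.6]), np.float64(89.7)]
60 [63.  63.5 63.7] 49
70 [63.  63.5 63.9] 264
80 [63.  63.3 63.7] 314
90 [62.7 63.2 63.7] 379
100 [62.6 63.1 63.6] 468
110 [62.4 62.9 63.4] 574
120 [46.6 55.3 62.8] 3265
```

Call:
{"fn": "send_rows", "kwargs": {"series": [[[0,0,0.05,0],[0,0,0.05,0],[0.15,0,0,0],[0.15,0,0,0],[0.15,0,0,0]]]}}

```text
t: 26.35
eef_pos: [0.6294, 0.027, 0.0892]
tcp_rot: [3.141, 0.0, 0.332]
contact_force: [-2.9, -1.2, 2.3]
width: 0.569
finger_force: 62.4
```

Call:
{"fn": "send_rows", "kwargs": {"series": [[[0.1,0,0,0],[0.05,0,0,0],[0,0,0,0]]]}}

```text
t: 26.65
eef_pos: [0.6308, 0.0275, 0.0892]
tcp_rot: [3.141, -0.0, 0.332]
contact_force: [-2.1, 0.0, 3.5]
width: 0.57
finger_force: 62.6
```

```bash
python3 fine.py wrist
```

```text
wrist backstop top 7990 z 79.0 [array([76.5,  0.1]), array([119.6,  16.3]), np.float64(89.9)]
wrist slab top 8645 z 119.1 [array([67.9,  0.4]), array([76.2, 33.5]), np.float64(89.7)]
80 [68.6 68.9 69. ] 58
90 [68.6 68.9 69. ] 72
100 [68.6 68.9 69. ] 108
110 [68.5 68.8 69. ] 147
120 [53.  61.  68.5] 3063
```

Call:
{"fn": "send_rows", "kwargs": {"series": [[[0.1,0,0,0],[0,0,0,0],[0,0,0,0]]]}}

```text
t: 27.0
eef_pos: [0.6316, 0.0278, 0.0891]
tcp_rot: [3.141, 0.0, 0.332]
contact_force: [-3.5, -0.9, 5.3]
width: 0.569
finger_force: 62.8
```

Call:
{"fn": "send_rows", "kwargs": {"series": [[[0.05,0,0,0],[0,0,0,0],[0,0,0,0]]]}}

```text
t: 27.3
eef_pos: [0.6316, 0.0278, 0.0891]
tcp_rot: [3.141, 0.001, 0.332]
contact_force: [-5.6, -1.2, 6.1]
width: 0.571
finger_force: 62.9
```

Call:
{"fn": "send_rows", "kwargs": {"series": [[[0.05,0,0,0],[0,0,0,0],[0,0,0,0]]]}}

```text
t: 27.6
eef_pos: [0.6316, 0.0278, 0.0891]
tcp_rot: [3.141, 0.003, 0.332]
contact_force: [-7.5, -1.6, 7.0]
width: 0.57
finger_force: 63.0
```

Call:
{"fn": "send_rows", "kwargs": {"series": [[[-0.07,0,-0.1,0],[0,0,0,0]]]}}

```text
t: 27.8
eef_pos: [0.6316, 0.0278, 0.0892]
tcp_rot: [-3.142, 0.001, 0.332]
contact_force: [-2.9, -1.2, 1.0]
width: 0.573
finger_force: 62.4
```

Call:
{"fn": "send_rows", "kwargs": {"series": [[[0,0,0,0],[0,0,0,0],[0,0,0,0],[0,0,-1,0],[0,0,-2,0]]], "gripper": 40}}

```text
t: 28.3
eef_pos: [0.6312, 0.0281, 0.1189]
tcp_rot: [-3.141, 0.003, 0.332]
contact_force: [0.7, -0.2, 0.0]
width: 0.84
finger_force: 0.0
```

Call:
{"fn": "send_rows", "kwargs": {"series": [[[0,0,-3,0],[-3,0,-3,0],[-4,0,0,0],[-2,0,0,0],[0,0,0,0]]]}}

```text
t: 28.8
eef_pos: [0.5459, -0.0018, 0.1823]
tcp_rot: [3.141, -0.004, 0.332]
contact_force: [0.1, 0.3, 0.7]
width: 0.847
finger_force: 0.0
```

```bash
python3 fine.py scene wrist; python3 -c "
from h import *
o=sensors.get_obs();print(o['eef_pos'],o['joint_positions'])
m=viewer.camera_model('wrist');print(np.round(m['T_tool_cam'],3).tolist())"
```

```text
scene backstop top 474 z 80.0 [array([68.9,  0.1]), array([ 33.2, 119.6]), np.float64(0.2)]
scene slab top 197 z 119.6 [array([61. ,  0.5]), array([49.9, 20.1]), np.float64(89.3)]
80 [66.1 67.6 68.7] 15
90 [66.1 67.6 68.8] 23
100 [66.6 67.9 68.8] 22
110 [65.8 67.6 68.7] 20
120 [52.3 61.7 68.4] 80
wrist backstop top 3304 z 79.1 [array([68.1,  0.1]), array([ 32.1, 119.6]), np.float64(0.4)]
wrist slab top 2727 z 119.1 [array([61. ,  0.3]), array([50.2, 17.4]), np.float64(90.0)]
70 [52.3 52.3 52.3] 19
120 [53.3 60.7 68.4] 1513
[ 0.54717671 -0.00118449  0.18105607] [ 3.65302103e-01 -1.02724584e-01 -1.46044716e-01  2.16714936e-04
 -1.52525182e+00  1.53776463e+00]
[[0.001, -0.966, -0.259, 0.067], [1.0, 0.0, 0.001, -0.001], [-0.001, -0.259, 0.966, -0.142], [0.0, 0.0, 0.0, 1.0]]
```

Call:
{"fn": "send_rows", "kwargs": {"series": [[[-2.2,4.4,0,0],[-2.2,4.4,0,0],[-2.2,4.4,0,0],[-2.3,4.4,0,0],[-2.3,4.4,0,0]]]}}

```text
t: 29.4
eef_pos: [0.513, -0.2476, 0.1798]
tcp_rot: [3.141, 0.0, 0.333]
contact_force: [1.3, 0.5, -0.5]
width: 0.84
finger_force: 0.0
```

Call:
{"fn": "send_rows", "kwargs": {"series": [[[-2.3,4.5,-1,0],[0,0,0,0],[0,0,0,0]]]}}

```text
t: 29.7
eef_pos: [0.5061, -0.2955, 0.189]
tcp_rot: [-3.141, 0.001, 0.33]
contact_force: [0.3, 0.5, 0.1]
width: 0.843
finger_force: 0.0
```

```bash
cat > sel.py <<'E'
from h import *
import sys
o=sensors.get_obs();c=cam("wrist");p,d=viewer.camera("wrist");cv2.imwrite(f"pics/{sys.argv[1]}.png",p[:,:,::-1])
print(o["t"],np.round(o["eef_pos"],4),np.round(o["tcp_rot"],3))
P,u,v=cloud(c,d);n=(abs(P[:,0]-.508)<.12)&(abs(P[:,1]+.297)<.12)
b=P[n&(P[:,2]>.055)&(P[:,2]<.063)];print("meter",len(b),[np.round(k,3) for k in cv2.minAreaRect((b[:,:2]*1000).astype(np.float32))])
n=(np.hypot(P[:,0]-.508,P[:,1]+.297)<.035)
b=P[n&(P[:,2]>.088)&(P[:,2]<.102)];r=cv2.minAreaRect((b[:,:2]*1000).astype(np.float32));print("bar",len(b),[np.round(k,3) for k in r],np.median(b[:,2]))
R=Ro.from_euler('xyz',o["tcp_rot"]).as_matrix();print("to bar (tool cm)",np.round(sp(o,[r[0][0]/1e3,r[0][1]/1e3,.072]),2))
for t in viewer.place_of("wrist","selector_grip")[:2]: print(t, onz(c,[t["uv"]],.087))
E
python3 sel.py m1; python3 fine.py scene
```

```text
29.7 [ 0.5061 -0.2955  0.189 ] [-3.141e+00  1.000e-03  3.300e-01]
meter 23116 [array([ 511.233, -296.727]), array([130.208, 140.332]), np.float64(17.058)]
bar 925 [array([ 511.236, -296.654]), array([41.934, 11.981]), np.float64(29.188)] 0.0952509286885646
to bar (tool cm) [ 0.45  0.28 11.7 ]
{'uv': [255.0, 190.4], 'score': 0.93} [[ 0.51043112 -0.29622984  0.087     ]]
scene backstop top 471 z 79.9 [array([68.8,  0. ]), array([ 33.3, 119.5]), np.float64(0.9)]
scene slab top 198 z 119.7 [array([60.7,  0.6]), array([21.5, 51.2]), np.float64(1.0)]
80 [65.9 67.8 68.7] 14
90 [66.1 67.9 68.9] 16
100 [65.9 67.4 68.8] 26
110 [66.1 68.  69. ] 21
120 [52.7 61.8 68.6] 77
```

View pics/m1.png

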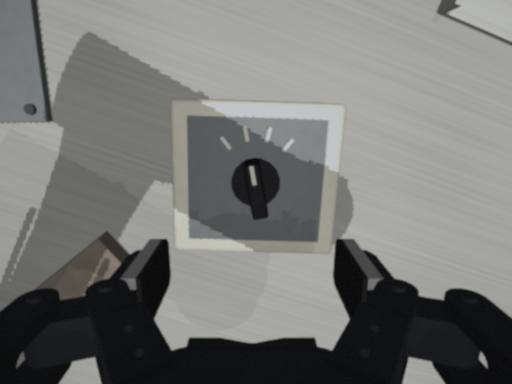

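The close view shows the pointer at the second tick from the left, (247,134), so the selector is at click 1 and needs one click clockwise.

Call:
{"fn": "send_rows", "kwargs": {"series": [[[0.45,0.28,2,0],[0,0,2.5,-0.1],[0,0,2.5,-0.085],[0,0,2,0],[0,0,1.5,0]]]}}

```text
t: 30.35
eef_pos: [0.5111, -0.294, 0.0829]
tcp_rot: [-3.14, 0.001, 0.519]
contact_force: [0.0, -0.5, -0.2]
width: 0.841
finger_force: 0.0
```

Call:
{"fn": "send_rows", "kwargs": {"series": [[[0,0,0.8,0],[0,0,0.3,0],[0,0,0,0]]]}}

```text
t: 30.65
eef_pos: [0.5114, -0.2954, 0.074]
tcp_rot: [3.141, -0.0, 0.518]
contact_force: [0.0, 0.1, 0.3]
width: 0.845
finger_force: 0.0
```

Call:
{"fn": "send_rows", "kwargs": {"series": [[[0,0,0,0],[0,0,0,0],[0,0,0,0],[0,0,0,0],[0,0,0,0]]], "gripper": 255, "squeeze": 30}}

```text
t: 31.15
eef_pos: [0.5118, -0.2965, 0.0742]
tcp_rot: [3.139, -0.001, 0.517]
contact_force: [2.6, -4.6, -1.0]
width: 0.132
finger_force: 34.2
```

Call:
{"fn": "send_rows", "kwargs": {"series": [[[0,0,0,0],[0,0,0,0],[0,0,0,0]]]}}

```text
t: 31.45
eef_pos: [0.5118, -0.2965, 0.0741]
tcp_rot: [3.139, -0.001, 0.517]
contact_force: [2.6, -4.7, -1.6]
width: 0.131
finger_force: 34.3
```

Call:
{"fn": "send_rows", "kwargs": {"series": [[[0,0,0,0.1],[0,0,0,0.1],[0,0,0,0.1],[0,0,0,0.1],[0,0,0,0.05]]]}}

```text
t: 31.95
eef_pos: [0.5121, -0.2974, 0.0742]
tcp_rot: [3.138, -0.003, 0.063]
contact_force: [5.5, -9.1, -3.2]
width: 0.132
finger_force: 33.9
```

Call:
{"fn": "send_rows", "kwargs": {"series": [[[0,0,0,0],[0,0,0,0],[0,0,0,0]]]}}

```text
t: 32.25
eef_pos: [0.5121, -0.2974, 0.0742]
tcp_rot: [3.138, -0.003, 0.066]
contact_force: [5.6, -8.9, -3.6]
width: 0.128
finger_force: 34.0
```

Call:
{"fn": "send_rows", "kwargs": {"series": [[[0,0,0,0],[0,0,0,0],[0,0,0,0],[0,0,0,0],[0,0,-1,0]]], "gripper": 60}}

```text
t: 32.75
eef_pos: [0.5102, -0.295, 0.0823]
tcp_rot: [-3.14, 0.003, 0.067]
contact_force: [-0.3, 0.1, 0.0]
width: 0.764
finger_force: 0.0
```

Call:
{"fn": "send_rows", "kwargs": {"series": [[[0,0,-3,0],[0,0,-4,0],[0,0,-4,0],[0,0,0,0],[0,0,0,0]]]}}

```text
t: 33.25
eef_pos: [0.5117, -0.2956, 0.1956]
tcp_rot: [3.141, -0.003, 0.067]
contact_force: [0.1, 0.4, -1.4]
width: 0.764
finger_force: 0.0
```

```bash
python3 sel.py m2; python3 fine.py top scene; python3 - <<'E'
from h import *
c=cam("top");p,d=viewer.camera("top")
for t in["cap","jar","weight","disc"]:
    for r in viewer.trace("top",t)[:1]:
        P,_,_=cloud(c,d,r["mask"]);z=np.median(P[:,2]);print(t,r["score"],P[abs(P[:,2]-z)<.006].mean(0).round(3))
q=viewer.camera("scene")[0];w=cv2.imread("pics/m2.png")
cv2.imwrite("pics/f.png",np.hstack([w[80:280,150:350],cv2.resize(q[190:270,195:315,::-1],None,fx=4,fy=4)[:200*1][:, :480]]) if False else np.hstack([cv2.resize(w[80:280,150:350],(320,320)),cv2.resize(q[190:270,195:315,::-1],(480,320))]))
E
```

```text
33.25 [ 0.5117 -0.2956  0.1956] [ 3.141e+00 -3.000e-03  6.700e-02]
meter 21824 [array([ 511.302, -296.89 ]), array([129.92 , 140.366]), np.float64(17.089)]
bar 846 [array([ 511.555, -297.07 ]), array([41.424, 11.35 ]), np.float64(3.749)] 0.09517487004669253
to bar (tool cm) [-0.06  0.14 12.36]
{'uv': [254.7, 194.5], 'score': 0.7} [[ 0.51083592 -0.29733808  0.087     ]]
top backstop top 199 z 79.3 [array([65.1,  0. ]), array([118.1,  33.1]), np.float64(89.3)]
top slab top 142 z 119.4 [array([58.1, -1. ]), array([49.7, 19.1]), np.float64(89.8)]
30 [48.8 49.3 49.9] 6
60 [48.5 49.  50. ] 5
120 [49.8 57.4 66. ] 70
scene backstop top 465 z 80.0 [array([69. , -0.1]), array([ 33.1, 119.5]), np.float64(0.6)]
scene slab top 199 z 119.7 [array([59.7,  0.5]), array([21.9, 52.6]), np.float64(0.3)]
80 [66.4 68.  68.8] 16
90 [66.6 67.7 68.9] 21
100 [66.2 67.9 68.8] 23
110 [66.6 67.8 68.8] 26
120 [51.5 60.6 68.6] 80
cap 0.38 [0.512 0.301 0.04 ]
jar 0.55 [0.684 0.215 0.062]
disc 0.88 [0.525 0.297 0.053]
```

View pics/f.png

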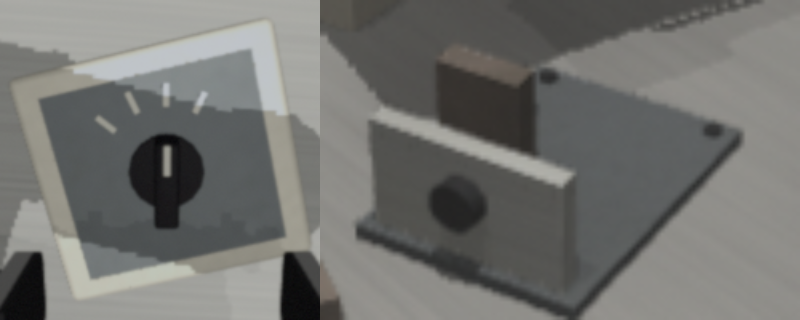

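```bash
python3 -c "
from rig import ctrl
print(ctrl.hand_in())"
```

```text
the job is handed in; nothing more can be done
None
```

I handed in the job with the slab standing upright, square and flush against the backstop and the selector on its second click. However, the first tilt attempt raised the slab about 5–9 mm clear of the bed before I set it back down, which breaks the "never lifted clear" condition.

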